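Close the scissor cassette and hold its locking pin home

TASK

The scissors in the slotted steel cassette are ready for the steriliser: swing the cassette's lid down, lift the red-knobbed locking pin out of its socket on the freely turning organiser, and push the pin straight down through the holes of the lid's and the tray's front lugs until its collar sits on the lid's lug and the lid is fully shut. Sprung buffers push the lid up again as soon as it is let go, so finish while still pressing the pin down with the gripper, the lid tight shut, ready for a colleague to fit the retaining clip under the lug. Knock nothing off the organiser and leave the other things on the worktop where they are.

Things in the scene. Friction and masses are not known exactly. Their poses are not given: they have to be found in the camera images.
- hinge_mid (a point): middle of the cassette's hinge axis, 40 mm above the worktop. The cassette is a slotted steel box, standing firm, 110 mm deep (x) by 226 mm wide (y), 52 mm high when shut: a tray with scissors clipped inside and a 12 mm high lid hinged along the tray's back edge. Axes: x level, from the front lug towards the hinge; y along the hinge; z up
- tray_hole (a point): centre of the 13 mm through hole in the tray's fixed front lug, on the lug's upper face, 40 mm above the worktop and 130 mm in front (-x) of the hinge axis. The lug is a tongue 5 mm thick and 36 mm wide that sticks out 34 mm from the middle of the tray's front; only free space and the worktop lie below it. Axes as hinge_mid
- lid_hole (a point): centre of the 13 mm through hole in the lid's lug (5 mm thick, 36 mm wide), on its upper face; shut, the lid's lug lies on the tray's lug and this point is 5 mm above tray_hole. Axes turn with the lid: x towards the hinge, z out of the lid's outer face. The lid's flat outer face is 7 mm higher than the lug and begins 18 mm behind the hole
- lid_middle (a point): middle of the lid's flat outer face (110 x 226 mm), 57 mm from the hinge axis and 12 mm outward of it; axes turn with the lid as for lid_hole
- lid (a joint): lid angle in rad: 0 shut (hard stop), growing as it swings up; starts 0.5 to 0.85. The hinge is stiff: the lid stays where it is left, about 1 N down at the lug moves it. Over the last 0.1 rad sprung buffers push it up: about 10 N down at the lug hole shuts it fully; let go, it rises to about 0.09 rad (lug hole 12 mm up, still over the tray's hole)
- organiser_middle (a point): centre of the wooden revolving organiser, on its tray's floor, 22 mm above the worktop. The tray is round, 200 mm across, rim up to 30 mm above the worktop, and turns freely at a touch. 64 mm from this point the pin's round wooden socket stands on it: 34 mm across, top 58 mm above the worktop, hole 13 mm and 34 mm deep
- pin_knob (a point): grip point of the locking pin (70 g), on its axis in the red knob, which is round, 24 mm across, and reaches from 17 mm below to 15 mm above this point. z runs along the pin from tip to knob. Below the knob: a 16 mm neck, then the 24 mm collar, its underside 31 mm below this point. At the start the pin stands upright in its socket, collar on the socket's top, this point 89 mm above the worktop
- pin_tip (a point): tip of the pin's round steel shank, on the axis, 64 mm below pin_knob and 33 mm below the collar's underside. The shank is 10 mm across, its nose tapering over 6 mm to 6 mm at the tip. Axes as pin_knob
- pot_middle (a point): middle of a white closed cream pot, 84 mm across, 27 mm high, 0.1 kg, standing loose on the organiser's tray opposite the pin; it must stay there. z is its upright axis
- black_clip: black hair clip, 104 x 18 x 15 mm, loose on the worktop to the left; to be left alone. Origin at the centre of its underside
- tint_brush: tint brush with a dark red handle and dark bristles, 187 x 43 x 10 mm, loose on the worktop behind the work; to be left alone. Origin at the centre of its underside
There are look-alikes about, which are no part of the job. Of the things that look like the part that bears pin_knob, the smallest one is meant.

How it is judged:
By the outcome, as a careful person would: the job done as asked, in the order asked, and still so for the second after the job is handed in, while the arm keeps its last pose, push and grip.
It also fails if it takes over 54 s, if anything falls off the work surface, if the arm or the gripper's body presses on something with over 40 N, if the wrist force passes 120 N, or if a joint passes its speed limit or range.

ROBOT

A 6-joint arm with a two-finger parallel gripper is mounted at the origin on a cart in front of the work surface, level with it; the furniture and walls round the work are solid. World frame = base frame: x ahead of the robot, y to its left, z up, the work surface at z = 0. Lengths are in m, angles in rad, forces in N, time in s.
With the tool pointing down it reaches from about 0.3 to 0.85 m from the base axis. Payload 5.4 kg.
Tool frame: the origin (TCP) lies at the very end of the fingers, on their centre line; the grasp point (between the pads) lies 19 mm behind it; y points along the fingers, x is the direction in which the jaws open and shut, and the axes are right-handed (so a half turn about y gives the same grasp; the last joint's range is limited). The gripper opens to 85 mm and grips with 20 to 120 N. Pads are 22 mm wide; open, the fingers measure 114 mm over their backs; the gripper's body (76 mm by 85 mm) begins 54 mm behind the grasp point. The pads swing forward as they close: fully open they stand 13 mm farther back than shut.
Start: joints at [1.076, 0.158, 1.597, -0, 1.386, -0.21], TCP at [0.162, 0.552, 0.231] pointing down, gripper open.
Joint ranges: [-2.91, 2.91], [-0.94, 2.29], [0.18, 2.7], [-1.29, 4.43], [0.17, 2.64], [-3, 3]. Speed limits (rad/s): [2.57, 2.57, 3.14, 3.14, 3.14, 3.14].

INTERFACE

Orientations are given as [roll, pitch, yaw] about the fixed x, y, z axes, in that order (R = Rz(yaw) Ry(pitch) Rx(roll)).
In Python, from rig import * gives the robot as it stands. The module is installed in compiled form; this text tells all that it offers.
- The arm moves only by the shell command python3 -m handwheel 'ROWS'. ROWS is JSON, a list of rows, each a list of 7 numbers: the shift along the tool's x, y, z scaled (see below), then the turn, a rotation vector about the tool's x, y, z scaled (see below), then the closure, from 0 (fully open) to 1 (shut). In form: [[dx, dy, dz, rx, ry, rz, gripper], ...]. A call has 1 to 8 rows; each row is the pose to reach, as a shift and turn from the pose commanded when the call began, along the tool's axes at that moment; what a row does not reach only later rows make up. The controller multiplies each number of a shift by 0.3 m and each number of a turn by 30 degrees. A row lasts 1/8 s, in which the tool goes at most 62.5 mm and 10.7 degrees, less where a joint would pass 70% of its speed; a pose out of reach is approached as far as the arm can. A call with a number of a shift or a turn outside -1 to 1 is refused whole. A call with a gripper value outside its range is refused whole. The fingers move at their own pace and stop on an object; the grip force is fixed at half the most. Time passes only in rows, so rows that repeat a pose let the fingers close. It gives the time, the measured TCP pose, the force and the opening at its end, in the units of the state.
- get_obs(): the state, without advancing time (a new reading comes with each control period).
- read_camera(name): name is "side" or "top" or "wrist"; returns a dict with "pixels" (400x640x3 uint8, red, green, blue), "depth" (400x640 float32, m along the optical axis (not along the pixel's ray), 0 where there is no reading), "camera_matrix" (3x3 intrinsics, pixels), "distortion" ([k1, k2, p1, p2, k3] as OpenCV has them; the pictures are not rectified), "cam_to_world" (4x4, takes a point from camera to world coordinates); the wrist camera has in their place "T_tool_cam" (4x4, takes a point from camera to tool coordinates, whose origin is the TCP and whose axes are the tool frame's). Camera axes: x right, y down, z forward; pixel columns grow to the right and rows downward; lengths in m; the calibration is good to about 2 mm. A picture is of the moment at which its call begins: read the wrist's pose just before it.
- hand_in(): hands the job in, once; it reports no verdict.
Trained networks look in a picture, given as the dict that the camera call returned (one of the last four; its "shot" number tells which), for a name from the list of things; names that differ only in an ending like _2 or _b are one class to them, and where a whole thing is asked for, a point or a joint stands for the part that bears it (a point fixed in the world has none). Each returns a list of dicts, best first, with "p" (0 to 1); they miss things now and then, are a little off and sometimes report something else, mostly with a low value. They report only what shows in the picture. A call takes as long as a camera call. They do not tell look-alikes from the thing itself.
- recognise(picture, label): "at" ([column, row] in pixels, amid what is visible of it).
- silhouettes(picture, label): "pixels" (400x640 bool, what is visible of it) and "at" ([column, row] in pixels, amid what is visible of it).
- mark_of(picture, label): "at" ([column, row] in pixels: a listed point, or the origin of a listed thing).
The state is a dict: "time": time; "joint_positions": joint angles; "qvel": joint speeds; "effort": joint torques, N m; "position": TCP position; "tool_rot": TCP orientation; "force": force on the tool from outside, world axes, zero at the start; "torque": the same for the moment, N m; "finger_gap": finger opening in m.
Only numpy, scipy, OpenCV 4.12 (cv2) and the standard library are available. Lean on these libraries where they do the work, as an engineer would, in place of code of your own. Each camera call takes 0.05 s, during which the arm holds its last target. There are 200 camera calls.

## Working session

There is one attempt and no reset: what is moved stays moved. The work goes in short steps, Python scripts to look and compute and a shell command to move; the robot and the scene stay as the last step left them, time stands still between calls to the robot, and variables do not carry over. Pictures are saved under pics/ and viewed, about 8 in all and at most 12, crops included, and the job is handed in when it is done.

```bash
mkdir -p pics; cat > h.py <<'E'
from rig import *
import numpy as np, cv2
from scipy.spatial.transform import Rotation as R
def toolT():
    o=get_obs(); T=np.eye(4); T[:3,:3]=R.from_euler('xyz',o['tool_rot']).as_matrix(); T[:3,3]=o['position']; return T
def shot(n):
    T=toolT(); p=read_camera(n)
    p['T']=T@np.array(p['T_tool_cam']) if n=='wrist' else np.array(p['cam_to_world']); return p
def ray(p,uv):
    q=cv2.undistortPoints(np.array([[uv]],float),np.array(p['camera_matrix']),np.array(p['distortion']))[0,0]
    return np.array([q[0],q[1],1.])
def at_z(p,uv,z):
    d=p['T'][:3,:3]@ray(p,uv); o=p['T'][:3,3]; return o+d*(z-o[2])/d[2]
def at_depth(p,uv,w=2):
    c,r=[int(round(x)) for x in uv]; D=p['depth'][max(r-w,0):r+w+1,max(c-w,0):c+w+1]; D=D[D>0]
    if len(D)==0: return None
    return (p['T']@np.append(ray(p,uv)*np.median(D),1))[:3]
def save(p,name,crop=None,s=1):
    im=p['pixels'][:,:,::-1]
    if crop: im=im[crop[1]:crop[3],crop[0]:crop[2]]
    cv2.imwrite('pics/'+name,cv2.resize(im,None,fx=s,fy=s,interpolation=cv2.INTER_CUBIC))
E
python3 - <<'E'
from h import *
np.set_printoptions(precision=4,suppress=True)
print(get_obs())
ims=[]
for n in ['top','side']:
    p=shot(n); ims.append(p['pixels'][:,:,::-1])
    print(n,p['T'].round(3).tolist())
    for l in ['hinge_mid','tray_hole','lid_hole','lid_middle','organiser_middle','pin_knob','pin_tip','pot_middle','black_clip','tint_brush']:
        for m in mark_of(p,l)[:3]: print(l,round(m['p'],2),np.round(m['at'],1),at_depth(p,m['at']))
cv2.imwrite('pics/a.png',ims[0]);cv2.imwrite('pics/b.png',ims[1])
E
```

```text
{'time': 0.0, 'joint_positions': array([ 1.0759,  0.1591,  1.5982, -0.    ,  1.3862, -0.2101]), 'qvel': array([ 0.0002,  0.0014,  0.0015, -0.    , -0.0003, -0.0007]), 'effort': array([  0.0001, -39.6012, -33.1427,  -0.0002,   0.0085,   0.    ]), 'position': array([0.1613, 0.5513, 0.2303]), 'tool_rot': array([-1.5704,  0.002 ,  1.286 ]), 'force': array([ 0.6794, -0.0857, -0.1291]), 'torque': array([0.0182, 0.0177, 0.039 ]), 'finger_gap': 0.08511551897961639}
top [[-0.025, -0.986, 0.162, 0.287], [-1.0, 0.025, -0.002, 0.152], [-0.002, -0.162, -0.987, 1.234], [0.0, 0.0, 0.0, 1.0]]
hinge_mid 0.86 [364.1 129.7] [0.6852 0.0222 0.0545]
hinge_mid 0.64 [381.4 167.1] [ 0.573  -0.0072  0.1156]
tray_hole 0.7 [384.4 177. ] [ 0.5677 -0.0246  0.0368]
lid_hole 0.86 [383.7 165.6] [ 0.5765 -0.0128  0.1154]
lid_middle 0.58 [368.3 144.9] [0.637  0.017  0.0831]
organiser_middle 0.89 [267.6 216.6] [0.4779 0.2658 0.0256]
pin_knob 0.61 [203.7 303.1] [0.2717 0.4052 0.1064]
pin_knob 0.4 [281.2 230. ] [0.434  0.2278 0.1019]
pin_tip 0.71 [440.5 159.3] [ 0.6182 -0.1763  0.0068]
pot_middle 0.8 [255.8 203.3] [0.507
[... 554 characters left out ...]
22 0.072 ]
organiser_middle 0.75 [274.5 184.3] [0.4725 0.2681 0.0263]
organiser_middle 0.75 [192.6 193.1] [0.3497 0.4413 0.0006]
pin_knob 0.93 [170.3 203.7] [0.27   0.3943 0.1041]
pin_knob 0.9 [468.9 212.2] [ 0.6064 -0.1685  0.1017]
pin_knob 0.72 [276.4 190.3] [0.4247 0.2186 0.1034]
pin_tip 0.73 [456.5 226.6] [ 0.6222 -0.1662  0.0038]
pin_tip 0.69 [181.1 221.8] [0.2716 0.4053 0.0049]
pin_tip 0.51 [257.3 146.7] [0.5593 0.3934 0.0025]
pot_middle 0.73 [277.3 167.5] [0.5053 0.2805 0.051 ]
black_clip 0.74 [188.3 189.1] [0.3505 0.4541 0.0078]
black_clip 0.36 [275.1 167.7] [0.5019 0.2848 0.0508]
tint_brush 0.6 [277.6 192.6] [0.4234 0.2149 0.0984]
tint_brush 0.53 [254.9 146.2] [0.5562 0.3991 0.0041]
```

View pics/a.png

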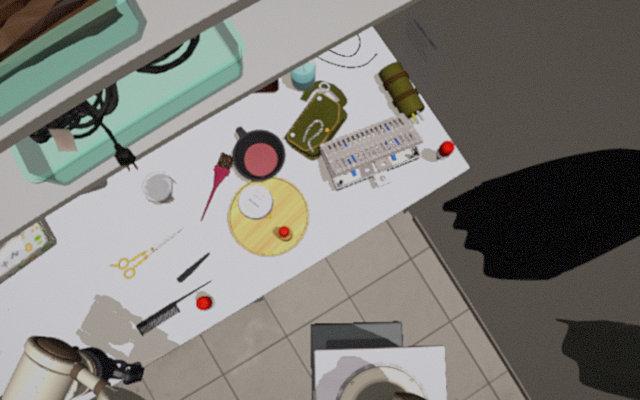

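View pics/b.png

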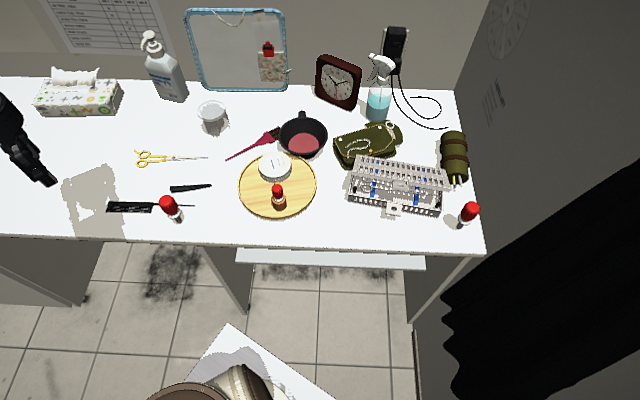

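Overview: three red-knobbed pins stand at top (204,303), (284,232) and (447,149). The one at (284,232) is on the organiser and looks smallest, so it fits. The cassette is at (375,155) with its lid half open. Next I confirm the pin in a crop and check clearances.

```bash
python3 - <<'E'
from h import *
np.set_printoptions(precision=4,suppress=True)
p=shot('side'); 
a=[cv2.resize(p['pixels'][y-35:y+40,x-40:x+40,::-1],None,fx=4,fy=4,interpolation=2)[:,:266] if 0 else cv2.resize(p['pixels'][y-35:y+40,x-33:x+33,::-1],None,fx=4,fy=4,interpolation=2) for x,y in [(170,205),(278,195),(469,212)]]
a.append(0*a[0])
cas=cv2.resize(p['pixels'][145:225,335:455,::-1],None,fx=3.5,fy=3.5,interpolation=2)
row=np.hstack(a[:3]); c=np.zeros((cas.shape[0],row.shape[1],3),np.uint8); c[:,:cas.shape[1]]=cas
cv2.imwrite('pics/c.png',np.vstack([row,c]))
for m in silhouettes(p,'pin_knob'):print(m['p'],m['at'],m['pixels'].sum())
t=shot('top'); D=t['depth']
K=np.array(t['camera_matrix']);v,u=np.mgrid[0:400,0:640]
q=cv2.undistortPoints(np.stack([u,v],-1).reshape(-1,1,2).astype(float),K,np.array(t['distortion'])).reshape(400,640,2)
P=np.dstack([q*D[...,None],D])@t['T'][:3,:3].T+t['T'][:3,3]
P[D<=0]=np.nan
# obstacles coarse height map
for x in np.arange(.2,1.0,.1):
  print(round(x,1),[ (round(float(np.nanmax(P[...,2][s])),2) if (s:=(abs(P[...,0]-x)<.05)&(abs(P[...,1]-y)<.05)).any() else None) for y in np.arange(-.3,.8,.1)])
# organiser disc: z 20-32
print('wrist',np.array(read_camera('wrist')['T_tool_cam']))
# red knobs size at top
hsv=cv2.cvtColor(t['pixels'],cv2.COLOR_RGB2HSV); red=(((hsv[...,0]<8)|(hsv[...,0]>172))&(hsv[...,1]>190)&(hsv[...,2]>100)).astype(np.uint8)
n,L,S,C=cv2.connectedComponentsWithStats(red)
for i in range(1,n):
  if S[i,4]>25: print(S[i],C[i],at_z(t,C[i],.10))
E
```

```text
0.97 [171.6, 206.3] 402
0.66 [469.3, 215.1] 398
0.66 [397.3, 188.0] 4840
0.65 [278.7, 194.3] 154
0.2 [-0.81, 0.0, 0.0, 0.0, 0.0, -0.0, -0.0, 0.6, 0.58, 0.58, 0.01]
0.3 [0.48, -0.8, -0.81, -0.8, -0.8, 0.01, 0.01, 0.11, 0.02, 0.01, 0.01]
0.4 [0.66, -0.8, -0.8, 0.01, 0.01, 0.11, 0.04, 0.03, 0.73, 0.53, 0.01]
0.5 [0.66, 0.42, 0.01, 0.04, 0.04, 0.04, 0.84, 0.87, 0.83, 0.61, 0.01]
0.6 [0.73, 0.74, 0.11, 0.12, 0.11, 0.75, 0.84, 0.86, 0.6, 0.09, 0.04]
0.7 [None, 0.68, 0.1, 0.53, 0.53, 0.53, 0.61, 0.53, 0.01, 0.0, None]
0.8 [None, 0.52, 0.47, 0.52, 0.52, 0.52, 0.04, 0.0, None, None, None]
0.9 [None, None, 0.36, 0.06, 0.1, 0.01, None, None, None, None, None]
wrist [[ 1.      0.0003 -0.0004 -0.0001]
 [ 0.0005 -0.2745  0.9616 -0.141 ]
 [ 0.0002 -0.9616 -0.2745  0.0696]
 [ 0.      0.      0.      1.    ]]
[442 142  11  12 108] [447.0741 147.3704] [ 0.6221 -0.1696  0.1   ]
[279 227  10   9  71] [283.4648 231.0563] [0.4317 0.2227 0.1   ]
[197 297  14  12 138] [203.3116 302.5145] [0.2729 0.4075 0.1   ]
```

View pics/c.png

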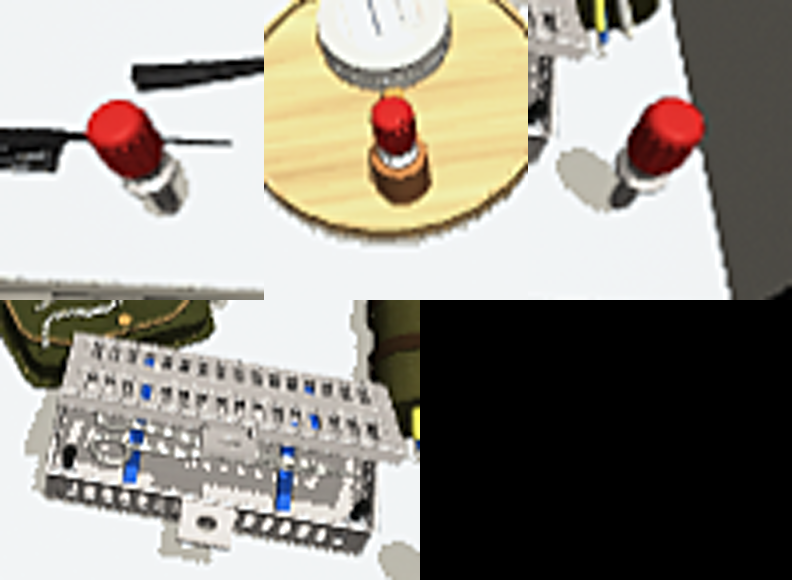

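Crop check: of the three, the organiser's pin (middle panel, side (278,194)) is the smallest at 154 px against about 400 px, and it stands in the socket. The lid is about 0.54 rad open. I move above the cassette now.

```bash
python3 -m handwheel '[[-0.12,0,-0.16,0,0,0,1],[-0.25,0,-0.35,0,0,0,1],[-0.38,0,-0.54,0,0,0,1],[-0.51,0,-0.73,0,0,0,1],[-0.62,0,-0.88,0,0,0,1],[-0.685,0,-0.972,0,0,0,1]]' && python3 -m handwheel '[[-0.12,0,-0.16,0,-0.2,0,1],[-0.25,0,-0.35,0,-0.4,0,1],[-0.38,0,-0.54,0,-0.6,0,1],[-0.51,0,-0.73,0,-0.8,0,1],[-0.62,0,-0.88,0,-1,0,1],[-0.685,0,-0.972,0,-1,0,1],[-0.685,0,-0.972,0,-1,0,1]]'
python3 - <<'E'
from h import *
np.set_printoptions(precision=4,suppress=True)
o=get_obs();print(o['time'],o['position'],o['tool_rot'],o['joint_positions'],o['force'],o['finger_gap'])
p=shot('wrist');save(p,'d.png')
for l in ['hinge_mid','tray_hole','lid_hole','lid_middle']:
    for m in mark_of(p,l)[:2]: print(l,round(m['p'],2),np.round(m['at'],1),at_depth(p,m['at']),at_z(p,m['at'],.04))
E
```

```text
time: 2.05
position: [0.385, 0.2707, 0.2316]
tool_rot: [-1.572, -0.0, 1.285]
force: [0.5, 0.4, 0.1]
finger_gap: 0.0
time: 2.92
position: [0.607, -0.0094, 0.2308]
tool_rot: [-1.571, 0.0, 1.806]
force: [-0.3, 1.0, 0.2]
finger_gap: -0.0
2.925 [ 0.607  -0.0094  0.2308] [-1.5706  0.0004  1.8057] [-0.214   0.2409  1.503  -0.0005  1.3978 -2.0196] [-0.3293  0.9788  0.1744] -3.6711995661985085e-05
hinge_mid 0.81 [326.7 246.5] [ 0.5962 -0.0055  0.2419] [0.6845 0.0257 0.04  ]
hinge_mid 0.44 [600.2 155.1] [0.5113 0.2808 0.0481] [0.5106 0.2885 0.04  ]
tray_hole 0.68 [312.1 137. ] [ 0.5683 -0.0199 -0.0012] [ 0.5651 -0.0205  0.04  ]
lid_hole 0.95 [316.3 166.8] [ 0.6011 -0.0068  0.0048] [ 0.5952 -0.0086  0.04  ]
lid_middle 0.8 [323.8 226.9] [0.6482 0.0119 0.0759] [0.6614 0.0164 0.04  ]
```

View pics/d.png

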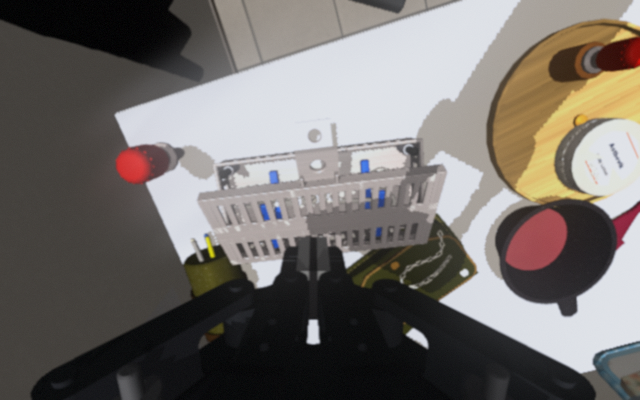

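Wrist view: tray hole at (316,134), lid hole at (319,165), and the closed fingertips sit over the lid at (313,245). The estimates agree, so I press the lid down.

```bash
python3 -m handwheel '[[0,0.15,0,0,-0.24,0,1],[0,0.3,0,0,-0.24,0,1],[0,0.4,0,0,-0.24,0,1],[0,0.45,0,0,-0.24,0,1],[0,0.5,0,0,-0.24,0,1],[0,0.54,0,0,-0.24,0,1],[0,0.57,0,0,-0.24,0,1],[0,0.585,0,0,-0.24,0,1]]' && python3 -m handwheel '[[0,0.01,0,0,0,0,1],[0,0.01,0,0,0,0,1]]'
```

```text
time: 4.18
position: [0.6055, -0.0068, 0.0563]
tool_rot: [-1.569, 0.0, 1.935]
force: [-6.7, -0.6, 9.9]
finger_gap: 0.0001
time: 4.42
position: [0.6057, -0.0068, 0.0537]
tool_rot: [-1.57, 0.0, 1.935]
force: [-4.5, -0.5, 6.6]
finger_gap: -0.0003
```

```bash
python3 -m handwheel '[[0,-0.1,0,0,0,0,1],[0,-0.3,0.05,0,0,0,1],[0,-0.45,0.1,0,0,0,1],[0,-0.5,0.13,0,0,0,0.5],[0,-0.5,0.13,0,0,0,0.3]]'
python3 - <<'E'
from h import *
np.set_printoptions(precision=4,suppress=True)
for n in ['wrist','top','side']:
    p=shot(n)
    if n=='wrist': save(p,'e.png')
    for l in ['tray_hole','lid_hole','lid_middle','hinge_mid','organiser_middle','pin_knob']:
        for m in mark_of(p,l)[:3]: print(n,l,round(m['p'],2),np.round(m['at'],1),at_depth(p,m['at']),at_z(p,m['at'],{'lid_hole':.057,'lid_middle':.057,'pin_knob':.089,'organiser_middle':.022}.get(l,.04)))
E
```

```text
time: 5.05
position: [0.5696, -0.0206, 0.2033]
tool_rot: [-1.572, 0.001, 1.935]
force: [-0.6, -0.0, -0.3]
finger_gap: 0.036
wrist tray_hole 0.91 [316.8 177.8] [ 0.5722 -0.0152 -0.0014] [ 0.5641 -0.0189  0.04  ]
wrist lid_hole 0.6 [318.5 179.1] [ 0.5729 -0.0128 -0.0014] [ 0.5613 -0.0184  0.057 ]
wrist lid_hole 0.2 [601.6 233.1] [0.5114 0.2792 0.0481] [0.5112 0.2695 0.057 ]
wrist lid_middle 0.71 [319.1 250.1] [0.6307 0.0091 0.0564] [0.6304 0.009  0.057 ]
wrist hinge_mid 0.84 [314.4 290.1] [0.6794 0.0226 0.0509] [0.6859 0.0252 0.04  ]
wrist organiser_middle 0.77 [588.5 191.8] [0.4767 0.2619 0.0255] [0.4764 0.2653 0.022 ]
top tray_hole 0.82 [382.1 177.6] [0.4406 0.0581 0.5767] [ 0.5656 -0.0184  0.04  ]
top lid_middle 0.94 [367.2 148.7] [0.6349 0.0172 0.0582] [0.6353 0.0171 0.057 ]
top hinge_mid 0.85 [363.6 128.4] [0.7066 0.0175 0.0014] [0.6935 0.0217 0.04  ]
top organiser_middle 0.9 [267.5 213.7] [0.4849 0.2658 0.0274] [0.4858 0.2664 0.022 ]
top pin_knob 0.61 [282.7 229.8] [0.4342 0.2242 0.1037] [0.4361 0.2251 0.089 ]
top pin_knob 0.59 [445.7 144.5] [ 0.5003 -0.0466  0.528 ] [ 0.6326 -0.1699  0.089 ]
top pin_knob 0.59 [202.  302.4] [0.2733 0.4091 0.1063] [0.2731 0.4131 0.089 ]
side tray_hole 0.57 [391.6 207.6] [ 0.5499 -0.0154  0.0611] [ 0.5627 -0.0129  0.04  ]
side lid_hole 0.67 [395.1 203.9] [ 0.5719 -0.0162  0.0473] [ 0.5659 -0.0173  0.057 ]
side lid_middle 0.56 [397.7 180.6] [0.6275 0.0065 0.0589] [0.6288 0.0068 0.057 ]
side hinge_mid 0.78 [399.2 165.7] [0.6752 0.0244 0.0523] [0.6846 0.0265 0.04  ]
side organiser_middle 0.6 [273.3 184.2] [0.4719 0.2717 0.0246] [0.4732 0.2729 0.022 ]
side pin_knob 0.82 [171.  201.8] [0.274  0.3952 0.1059] [0.2783 0.4072 0.089 ]
side pin_knob 0.67 [394.2 205.2] [ 0.5646 -0.0165  0.052 ] [ 0.5418 -0.0208  0.089 ]
side pin_knob 0.52 [279.4 189.5] [0.4301 0.2142 0.1033] [0.4369 0.2206 0.089 ]
```

View pics/e.png

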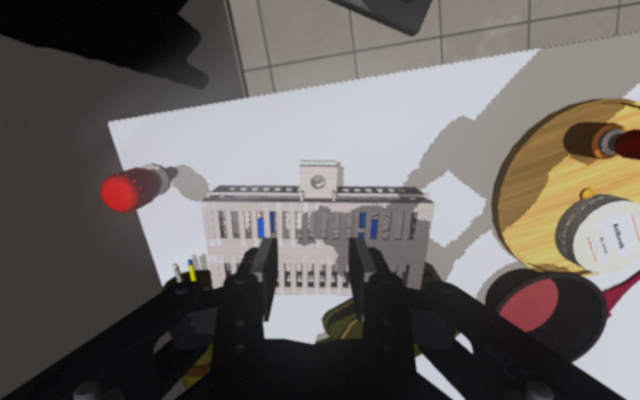

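Wrist view: the lid is nearly shut with its hole at (319,181), about (0.562,-0.018). I go above the pin.

```bash
python3 -m handwheel '[[0.2,0,0.03,0,0,0,0],[0.4,0,0.06,0,0,0,0],[0.6,0,0.09,0,0,0,0],[0.78,0,0.12,0,0,0,0],[0.9,0.03,0.133,0,0,0,0],[0.92,0.05,0.133,0,0,0,0],[0.92,0.05,0.133,0,0,0,0]]'
python3 - <<'E'
from h import *
np.set_printoptions(precision=4,suppress=True)
p=shot('wrist');save(p,'f.png')
T=toolT();print(T[:3,3])
for l in ['organiser_middle','pin_knob','pin_tip']:
    for m in mark_of(p,l)[:3]: print(l,round(m['p'],2),np.round(m['at'],1),at_depth(p,m['at']),at_z(p,m['at'],.089))
t=p; hsv=cv2.cvtColor(t['pixels'],cv2.COLOR_RGB2HSV); red=(((hsv[...,0]<8)|(hsv[...,0]>172))&(hsv[...,1]>170)&(hsv[...,2]>60)).astype(np.uint8)
n,L,S,C=cv2.connectedComponentsWithStats(red)
for i in range(1,n):
  if S[i,4]>60: print(S[i],C[i],at_z(t,C[i],.10))
E
```

```text
time: 6.98
position: [0.4336, 0.2229, 0.1873]
tool_rot: [-1.57, 0.0, 1.936]
force: [0.2, -0.1, 0.6]
finger_gap: 0.0856
[0.4342 0.2225 0.1877]
organiser_middle 0.65 [334.8 232. ] [0.4752 0.2634 0.0255] [0.4529 0.2497 0.089 ]
organiser_middle 0.31 [ 28.7 225. ] [ 0.575  -0.0324  0.0379] [0.5387 0.0081 0.089 ]
pin_knob 0.67 [347.  275.1] [0.5067 0.2881 0.048 ] [0.4865 0.2749 0.089 ]
pin_knob 0.61 [314.  196.5] [0.4267 0.221  0.1028] [0.4303 0.2224 0.089 ]
pin_knob 0.57 [623.6  89.7] [0.277  0.3954 0.1028] [0.2715 0.4075 0.089 ]
pin_tip 0.79 [541.3  93.5] [0.2718 0.4026 0.0096] [0.2959 0.3516 0.089 ]
pin_tip 0.58 [ 46.3 295.4] [0.6341 0.008  0.0562] [0.6022 0.0309 0.089 ]
pin_tip 0.27 [ 68.8 328.2] [0.4467 0.1554 0.257 ] [0.6301 0.0551 0.089 ]
[615  65  25  49 846] [629.6501  90.1974] [0.2746 0.4021 0.1   ]
[299 184  30  31 690] [313.6188 199.5565] [0.4298 0.2219 0.1   ]
[372 316  46  39 647] [392.9382 336.6291] [0.5232 0.3332 0.1   ]
```

View pics/f.png

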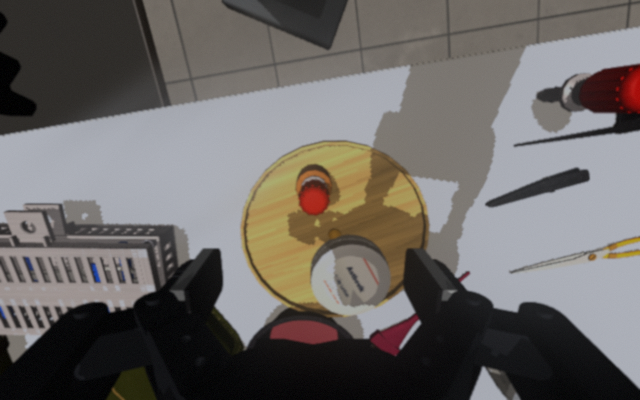

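The pin is at (314,199), about (0.430,0.222). I descend with a 3 mm correction and grasp.

```bash
python3 -m handwheel '[[0,0.12,0.01,0,0,0,0],[0,0.24,0.01,0,0,0,0],[0,0.33,0.01,0,0,0,0],[0,0.38,0.01,0,0,0,0],[0,0.395,0.01,0,0,0,0],[0,0.395,0.01,0,0,0,0.3],[0,0.395,0.01,0,0,0,0.6],[0,0.395,0.01,0,0,0,1]]' && python3 -m handwheel '[[0,0,0,0,0,0,1],[0,0,0,0,0,0,1],[0,0,0,0,0,0,1],[0,0,0,0,0,0,1]]'
```

```text
time: 8.18
position: [0.4315, 0.2224, 0.0701]
tool_rot: [-1.572, 0.0, 1.935]
force: [-0.2, 0.7, 0.8]
finger_gap: 0.032
time: 8.68
position: [0.4315, 0.2223, 0.0701]
tool_rot: [-1.572, 0.0, 1.935]
force: [-0.8, -0.6, 5.4]
finger_gap: 0.0225
```

```bash
python3 -m handwheel '[[0,-0.05,0,0,0,0,1],[0,-0.12,0,0,0,0,1],[0,-0.2,0,0,0,0,1],[0,-0.3,0,0,0,0,1],[0,-0.36,0,0,0,0,1],[0,-0.36,0,0,0,0,1]]'
python3 - <<'E'
from h import *
np.set_printoptions(precision=4,suppress=True)
T=toolT();p=shot('wrist')
Ti=np.linalg.inv(T)
for l in ['pin_knob','pin_tip']:
    for m in mark_of(p,l)[:3]:
        a=at_depth(p,m['at']); print(l,round(m['p'],2),np.round(m['at'],1),a, None if a is None else (Ti@np.append(a,1))[:3]*1000)
# pin crop + side view crop
im=cv2.resize(p['pixels'][160:400,200:440,::-1],None,fx=2,fy=2,interpolation=2)
s=shot('side'); uv=cv2.projectPoints((np.linalg.inv(s['T'])@np.append(T[:3,3],1))[:3].reshape(1,3),np.zeros(3),np.zeros(3),np.array(s['camera_matrix']),np.array(s['distortion']))[0][0,0]; print(uv)
x,y=uv.astype(int); im2=cv2.resize(s['pixels'][max(y-50,0):max(y-50,0)+80,x-26:x+26,::-1],(312,480),interpolation=2)
cv2.imwrite('pics/g.png',np.hstack([im,im2]))
for m in mark_of(s,'organiser_middle')[:1]: print(at_z(s,m['at'],.022))
E
```

```text
time: 9.43
position: [0.4319, 0.2224, 0.1792]
tool_rot: [-1.574, 0.001, 1.935]
force: [0.7, -0.2, -0.6]
finger_gap: 0.0227
pin_knob 0.7 [311.6 271. ] [0.4239 0.2187 0.2109] [ -0.6529 -31.7491   8.6096]
pin_knob 0.68 [634.9  90.4] [0.2765 0.3955 0.1023] [217.1723  76.5115  83.6765]
pin_tip 0.81 [544.7  93.9] [0.2716 0.402  0.0068] [225.0021 172.0261  86.2612]
pin_tip 0.8 [312.1 219.8] [0.4274 0.22   0.1417] [-0.6305 37.5191  5.1763]
pin_tip 0.73 [ 62.9 335. ] [0.6731 0.0319 0.051 ] [-263.9598  128.8835 -157.0174]
[273.5319 167.5158]
[0.4775 0.2639 0.022 ]
```

View pics/g.png

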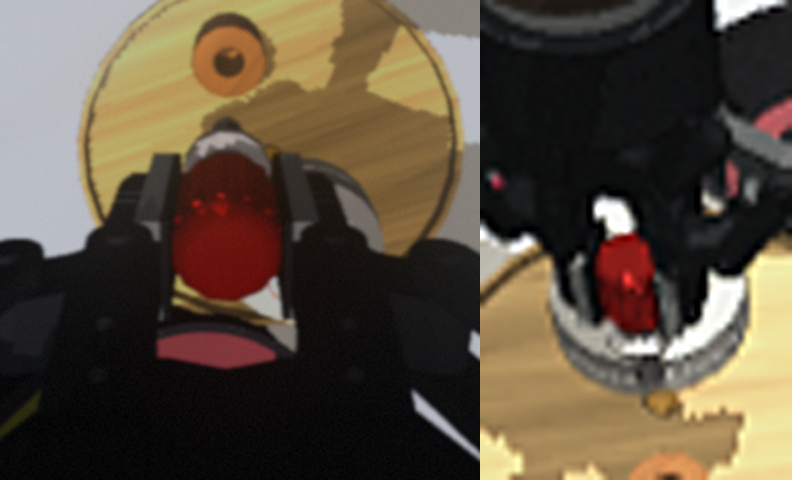

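The pin is held upright and the socket at (314,191) is empty. The pin axis is within 1 mm of the TCP axis. The socket top (58 mm) is nearly the same height as the lid hole (57 mm), so I can use that pixel as an alignment reference. I move over the lug at the same height.

```bash
python3 -m handwheel '[[-0.15,0,-0.02,0,0,0,1],[-0.33,0,-0.045,0,0,0,1],[-0.51,0,-0.07,0,0,0,1],[-0.69,0,-0.09,0,0,0,1],[-0.83,0,-0.11,0,0,0,1],[-0.904,0,-0.123,0,0,0,1],[-0.904,0,-0.123,0,0,0,1],[-0.904,0,-0.123,0,0,0,1]]'
python3 - <<'E'
from h import *
np.set_printoptions(precision=4,suppress=True)
T=toolT();p=shot('wrist');print(T[:3,3],get_obs()['finger_gap'])
for l in ['lid_hole','pin_tip']:
    for m in mark_of(p,l)[:2]: print(l,round(m['p'],2),np.round(m['at'],1),at_z(p,m['at'],.057))
print('ref',at_z(p,(314.5,191),.058))
save(p,'i.png',(255,150,375,240),6)
E
```

```text
time: 10.68
position: [0.5614, -0.0167, 0.1768]
tool_rot: [-1.57, -0.001, 1.936]
force: [0.4, -0.2, -1.1]
finger_gap: 0.0229
[ 0.5614 -0.0167  0.1768] 0.022571789255946238
lid_hole 0.8 [309.6 195.1] [ 0.5637 -0.0189  0.057 ]
pin_tip 0.97 [157.6 180.2] [ 0.5984 -0.1474  0.057 ]
pin_tip 0.92 [313.5 222.4] [ 0.5863 -0.0066  0.057 ]
ref [ 0.5584 -0.0163  0.058 ]
```

View pics/i.png

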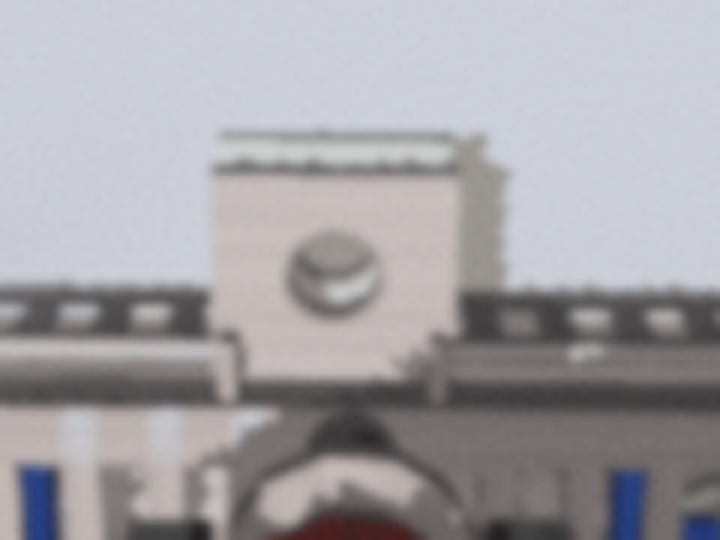

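```bash
python3 - <<'E'
from h import *
np.set_printoptions(precision=4,suppress=True)
p=shot('wrist');Tc=np.array(p['T_tool_cam'])
K=np.array(p['camera_matrix']);d=np.array(p['distortion'])
def pr(P):
    Q=(np.linalg.inv(Tc)@np.c_[P,np.ones(len(P))].T).T[:,:3]
    return cv2.projectPoints(Q,np.zeros(3),np.zeros(3),K,d)[0][:,0]
a=np.linspace(0,2*np.pi,73)
for ox,oz in [(0,0),(-.001,0),(0,.002)]:
  for y,r in [(.045,.003),(.039,.005),(.012,.012),(-.034,.012)]:
    c=pr(np.c_[ox+r*np.cos(a),0*a+y,oz+r*np.sin(a)]);print(ox,oz,y,'cols',c[:,0].min(),c[:,0].max(),'rows',c[:,1].min(),c[:,1].max())
hsv=cv2.cvtColor(p['pixels'],cv2.COLOR_RGB2HSV); red=(((hsv[...,0]<8)|(hsv[...,0]>172))&(hsv[...,1]>150)&(hsv[...,2]>40)).astype(np.uint8)
n,L,S,C=cv2.connectedComponentsWithStats(red)
for i in range(1,n):
  if S[i,4]>200: print(S[i],C[i])
c=pr(np.array([[0,.1212,0],[0,.1198,0]]));print(c)
save(p,'j.png',(270,170,360,310),4)
E
```

```text
0 0 0.045 cols 308.46823594557617 317.7542872671469 rows 219.01926635657063 227.74278186542887
0 0 0.039 cols 305.1469446427714 321.0880189799729 rows 219.24857600542424 234.17610284913854
0 0 0.012 cols 291.0367929016658 335.26502443150116 rows 224.04375273621457 264.75311850905695
0 0 -0.034 cols 283.1233283983448 343.3568962519065 rows 266.05747959615485 318.86157050276324
-0.001 0 0.045 cols 306.9205761917164 316.206607978964 rows 219.01886777151967 227.74237788896247
-0.001 0 0.039 cols 303.55286887712816 319.49390851713093 rows 219.24816391174159 234.17568128323208
-0.001 0 0.012 cols 289.19412224899594 333.4222397949471 rows 224.04326369375218 264.752600162049
-0.001 0 -0.034 cols 280.61399923192704 340.8473422346766 rows 266.05673129486274 318.86077424174675
0 0.002 0.045 cols 308.4566581219228 317.76858821123284 rows 216.07883318042585 224.8511141193342
0 0.002 0.039 cols 305.12547452508954 321.11233071368366 rows 216.21118287821494 231.224728796937
0 0.002 0.012 cols 290.9649282242605 335.3404040478705 rows 220.50123929081005 261.48298462884475
0 0.002 -0.034 cols 282.988604798826 343.4972468249681 rows 261.38739397993504 314.67793829772177
[  70  188   42   43 1311] [ 90.2654 210.2288]
[ 286  242   55   68 2746] [312.6122 278.2367]
[616 299  24  28 304] [627.5493 311.2336]
[[313.0555 193.0986]
 [313.0562 193.5069]]
```

View pics/j.png

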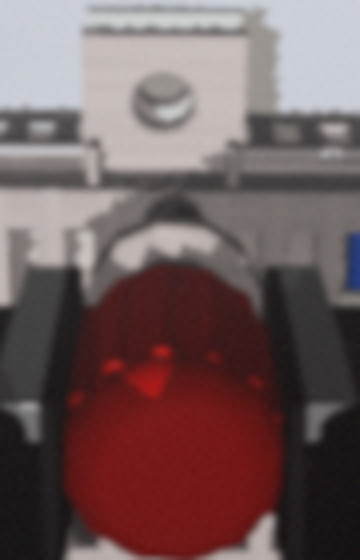

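The pin axis in the image is about (313.3,192.5) at lid-hole height and the hole is at (310.8,195.3), so I correct by about (-2.2,-2.0) mm. I descend to just above the hole and look again.

```bash
python3 -m handwheel '[[-0.007,0.06,-0.007,0,0,0,1],[-0.007,0.13,-0.007,0,0,0,1],[-0.007,0.19,-0.007,0,0,0,1],[-0.007,0.225,-0.007,0,0,0,1],[-0.007,0.225,-0.007,0,0,0,1]]'
python3 - <<'E'
from h import *
print(get_obs()['force'])
p=shot('wrist');save(p,'k.png',(270,170,360,270),6)
T=toolT();print(T[:3,3])
for m in mark_of(p,'lid_hole')[:2]: print(round(m['p'],2),m['at'],at_z(p,m['at'],.057))
E
```

```text
time: 11.5
position: [0.5641, -0.0191, 0.1087]
tool_rot: [-1.569, -0.001, 1.935]
force: [-0.7, -0.2, -0.5]
finger_gap: 0.0225
[-0.67439883 -0.20407741 -0.46475181]
[ 0.56477317 -0.01925143  0.10967062]
0.87 [314.0, 220.2] [ 0.56395999 -0.01839514  0.057     ]
```

View pics/k.png

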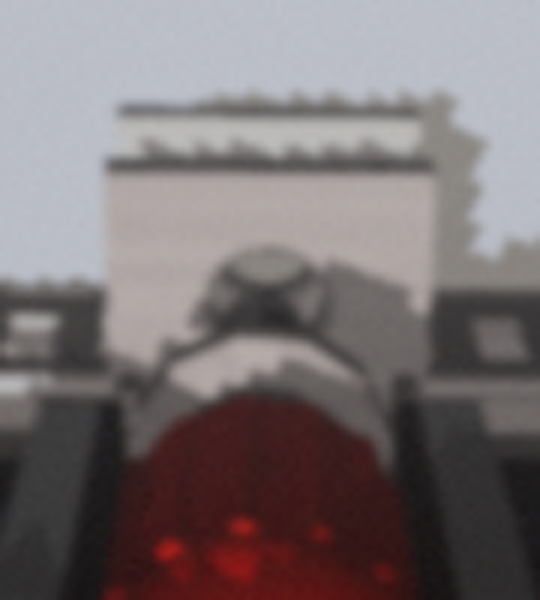

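The tip (260,300) is inside the hole's outline (centre about 267,301) to within 1 mm. I make a small correction and insert gently.

```bash
python3 -m handwheel '[[0.002,0.02,-0.0013,0,0,0,1],[0.002,0.04,-0.0013,0,0,0,1],[0.002,0.055,-0.0013,0,0,0,1],[0.002,0.055,-0.0013,0,0,0,1]]' && python3 -m handwheel '[[0,0.015,0,0,0,0,1],[0,0.03,0,0,0,0,1],[0,0.05,0,0,0,0,1],[0,0.05,0,0,0,0,1]]'
```

```text
time: 12.1
position: [0.5645, -0.0185, 0.0927]
tool_rot: [-1.57, -0.001, 1.935]
force: [-0.2, 0.8, -0.8]
finger_gap: 0.0224
time: 12.6
position: [0.5643, -0.0184, 0.0775]
tool_rot: [-1.57, -0.001, 1.935]
force: [-0.4, -0.2, -1.8]
finger_gap: 0.0224
```

Tip is through both lugs with no side force. Press on.

```bash
python3 -m handwheel '[[0,0.015,0,0,0,0,1],[0,0.03,0,0,0,0,1],[0,0.045,0,0,0,0,1],[0,0.055,0,0,0,0,1],[0,0.06,0,0,0,0,1],[0,0.06,0,0,0,0,1]]' && python3 -m handwheel '[[0,0.005,0,0,0,0,1],[0,0.01,0,0,0,0,1],[0,0.01,0,0,0,0,1]]'
```

```text
time: 13.35
position: [0.5649, -0.0188, 0.0605]
tool_rot: [-1.571, 0.0, 1.935]
force: [-2.8, -0.4, 3.8]
finger_gap: 0.0224
time: 13.72
position: [0.5651, -0.0188, 0.0577]
tool_rot: [-1.571, 0.0, 1.935]
force: [-2.9, -0.6, 5.6]
finger_gap: 0.0226
```

```bash
python3 -m handwheel '[[0,0.004,0,0,0,0,1],[0,0.008,0,0,0,0,1],[0,0.008,0,0,0,0,1]]' && python3 -m handwheel '[[0,0.004,0,0,0,0,1],[0,0.008,0,0,0,0,1],[0,0.008,0,0,0,0,1]]'
```

```text
time: 14.1
position: [0.5652, -0.0188, 0.0569]
tool_rot: [-1.57, 0.0, 1.936]
force: [-8.6, 0.1, 17.5]
finger_gap: 0.0221
time: 14.48
position: [0.5654, -0.0188, 0.0567]
tool_rot: [-1.57, 0.001, 1.936]
force: [-15.9, 1.5, 32.3]
finger_gap: 0.0226
```

The hard stop is reached: z stays at 0.0567 while the force rises from 17 to 32 N. I ease the side force slightly and verify.

```bash
python3 -m handwheel '[[0,-0.003,0.002,0,0,0,1],[0,-0.003,0.003,0,0,0,1],[0,-0.003,0.003,0,0,0,1]]'
python3 - <<'E'
from h import *
np.set_printoptions(precision=4,suppress=True)
s=shot('side');w=shot('wrist');print(get_obs()['force'])
for p in (s,w):
  for l in ['lid_middle','organiser_middle','pot_middle','pin_knob']:
    for m in mark_of(p,l)[:2]: print(l,round(m['p'],2),np.round(m['at']),at_depth(p,m['at']))
a=cv2.resize(s['pixels'][140:240,330:460,::-1],(520,400),interpolation=2)
b=cv2.resize(w['pixels'][150:350,250:380,::-1],(260,400),interpolation=2)
cv2.imwrite('pics/l.png',np.hstack([a,b]))
# lid outer-face plane vs hinge distance from the wrist depth
D=w['depth'];v,u=np.mgrid[0:400,0:640]
q=cv2.undistortPoints(np.stack([u,v],-1).reshape(-1,1,2).astype(float),np.array(w['camera_matrix']),np.array(w['distortion'])).reshape(400,640,2)
P=np.dstack([q*D[...,None],D])@w['T'][:3,:3].T+w['T'][:3,3]
h=np.array([.684,.0235,.04]);ex=np.array([.935,.355]);ey=np.array([-.355,.935])
X=(P[...,:2]-h[:2])@ex;Y=(P[...,:2]-h[:2])@ey
for x0 in np.arange(-.11,0,.02):
  m=(D>0)&(abs(X-x0)<.01)&(abs(Y)<.11)&(abs(Y)>.05)&(P[...,2]>.045)&(P[...,2]<.075); print(round(x0,2),m.sum(),np.percentile(P[...,2][m],[50,90]) if m.sum()>10 else '')
E
```

```text
time: 14.85
position: [0.5652, -0.0189, 0.0568]
tool_rot: [-1.572, 0.001, 1.936]
force: [-11.0, 2.2, 23.9]
finger_gap: 0.0224
[-11.2759   3.3399  24.0106]
lid_middle 0.66 [396. 181.] [ 0.5281 -0.012   0.1961]
organiser_middle 0.61 [275. 185.] [0.4731 0.2665 0.0256]
pot_middle 0.73 [276. 169.] [0.2255 0.0207 0.5665]
pin_knob 0.96 [470. 212.] [ 0.6056 -0.1698  0.1029]
pin_knob 0.64 [397. 199.] [ 0.5592 -0.0197  0.0912]
organiser_middle 0.51 [313. 236.] [ 0.5541 -0.0232  0.0612]
pin_knob 0.65 [313. 271.] [ 0.5571 -0.022   0.0889]
-0.11 3590 [0.05   0.0509]
-0.09 1653 [0.0502 0.051 ]
-0.07 393 [0.0502 0.0509]
-0.05 287 [0.0503 0.051 ]
-0.03 73 [0.05   0.0507]
-0.01 0
```

View pics/l.png

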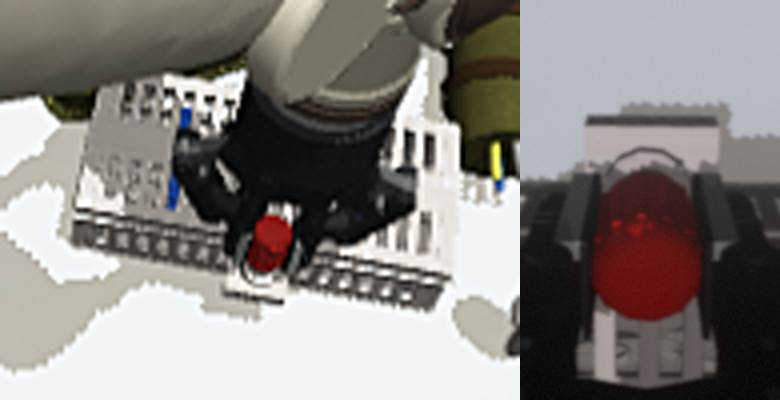

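The picture shows the pin's collar on the lug, and the lid is level (50 mm at every distance from the hinge). The press is steady at 24 N, so I hand in.

```bash
python3 -c "
from rig import *
print(hand_in()); o=get_obs(); print(o['time'],o['force'],o['position'])"
```

```text
the job is handed in; nothing more can be done
None
the job is handed in; nothing more can be done
```

The job is handed in, after about 15 s of robot time. I swung the lid down, took the smallest red-knobbed pin from the organiser socket, and pushed it through both lugs. The gripper is still pressing the pin down with the lid shut.

**What the last checks showed:**
- **Lid:** it is shut against its stop. The tool stayed at z ≈ 0.057 m while the push rose, and the lid face measured level at about 50 mm from front to back. It should be 52 mm, and 2 mm is within the camera's calibration.
- **Pin:** the last picture shows the collar down on the lid's lug. The push was about 24 N, having peaked near 32 N.
- **Sideways load:** about 11 N on the pin remained at hand-in. I eased it once, from about 16 N.
- **Organiser and worktop:** the organiser measured in place. The pot was still on it in the picture taken just after the pin came out. I could not re-measure the pot at the end because the arm was in front of it. I did not touch the hair clip or the tint brush, and I did not re-measure them at the end.

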